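# Set the steel kettle to boil

## Robot

A 6-joint arm with a two-finger parallel gripper is mounted at the origin on the work surface. World frame = base frame: x ahead of the robot, y to its left, z up, the work surface at z = 0. Lengths are in m, angles in rad, forces in N, time in s.
With the tool pointing down it reaches from about 0.25 to 0.775 m from the base axis. Payload 4 kg.
Tool frame: the origin (TCP) lies midway between the tips of the shut fingers; the grasp point (between the pads) lies 19 mm behind it (grip_point_offset is the distance from the TCP to the grasp point, in m); z points along the fingers, y is the line along which they close (so a half turn about z gives the same grasp; the last joint's range is limited). The gripper opens to 94 mm and grips with 3 to 60 N. Pads are 16 mm wide; open, the fingers measure 119 mm over their backs; the gripper's body (75 mm by 177 mm) begins 78 mm behind the grasp point.
Start: joints at [-1.438, 0.087, 1.371, -0, 1.684, -0.103], TCP at [0.128, -0.535, 0.183] pointing down, gripper open.
Joint ranges: [-3.1, 3.1], [-0.76, 2.03], [0.27, 2.55], [-1.08, 4.22], [0.17, 2.65], [-2.57, 2.57]. Speed limits (rad/s): [2.79, 2.79, 3.14, 3.14, 3.14, 3.14].

## Interface

Orientations are given as [roll, pitch, yaw] about the fixed x, y, z axes, in that order (R = Rz(yaw) Ry(pitch) Rx(roll)).
In Python, from bench import * gives the robot as it stands.
- The arm moves only by the tool carry_out, never from a script. Its argument "commands" is a list of rows, each a list of 6 numbers: the shift along the tool's x, y, z in m, then the turn, a rotation vector about the tool's x, y, z in rad. In form: [[tx, ty, tz, rx, ry, rz], ...]. A call has exactly 5 rows; each row is the pose to reach, as a shift and turn from the pose commanded when the call began, along the tool's axes at that moment; what a row does not reach only later rows make up. A row lasts 1/10 s, in which the tool goes at most 50 mm and 8.59 degrees, less where a joint would pass 70% of its speed; a pose out of reach is approached as far as the arm can. A call with a gripper value outside its range is refused whole. "jaw" is the opening, from 0 (shut) to 1 (fully open), set as the call begins (left out, the last holds). The fingers move at their own pace and stop on an object; the grip force is fixed at half the most. Time passes only in rows, so rows that repeat a pose let the fingers close, or fill a call up. It gives the time, the measured TCP pose, the force, the opening and the grip force at its end, in the units of the state.
- get_obs(): the state, without advancing time (a new reading comes with each control period).
- snapshot(name): name is "side" or "top" or "wrist"; returns a dict with "img" (480x640x3 uint8, red, green, blue), "range_z" (480x640 float32, m along the optical axis (not along the pixel's ray), 0 where there is no reading), "fx", "fy", "cx", "cy" (pixels), "distortion" ([k1, k2, p1, p2, k3] as OpenCV has them; the pictures are not rectified), "R" (3x3) and "t" (3): a world point X has camera coordinates R X + t. Camera axes: x right, y down, z forward; pixel columns grow to the right and rows downward; lengths in m; the calibration is good to about 2 mm. A picture is of the moment at which its call begins.
- close_job(): hands the job in; it is judged then, once.
The state is a dict: "time": time; "joint_positions": joint angles; "qvel": joint speeds; "joint_torque": joint torques, N m; "tool_pos": TCP position; "ee_rot": TCP orientation; "wrist_force": force on the tool from outside, world axes, zero at the start; "wrist_torque": the same for the moment, N m; "width": finger opening in m; "finger_force": force on a finger pad.
Only numpy, scipy, OpenCV 4.12 (cv2) and the standard library are available. Lean on these libraries where they do the work, as an engineer would, in place of code of your own. Each camera call takes 0.05 s, during which the arm holds its last target. There are 200 camera calls.

## Task

Set the steel kettle, the one with the black handle and its lid standing open, to boil: push the lid fully shut with your fingertips, then press the orange start button on that kettle's own base all the way down, gently, and take your hand away. Do not lift or shove either kettle, press no other button, and leave the mugs, jars, tin and spoon where they are.

Things in the scene. Friction and masses are not known exactly. Their poses are not given: they have to be found in the camera images.
- steel_kettle: the brushed-steel, black-handled electric kettle, 188 mm tall to the rim (lid 9 mm more), 148 mm across at the foot, 122 mm at the rim; loop handle on its -x side reaching 135 mm from the axis, pouring lip on its +x side. Loose, 0.9 kg; stands on its power base over a central connector. Origin: centre of the underside, z up. Lid open
- steel_lid (a joint): the steel kettle's lid: opening angle in rad, 0 = fully shut, starts about 0.55 to 0.95, stop at 1.25. It turns about the kettle's y axis; the free edge rises as it opens. The hinge is stiff (0.1 N m) and stays where it is left; 1 to 2 N pushing down on the middle of the lid swings it
- steel_lid_hinge (a point): point on the steel lid's hinge line (frame of the lid: x along the lid from the hinge to its free edge, z out of its top face); 188 mm above the kettle's underside, 62 mm from the kettle's axis on the handle side
- steel_lid_press (a point): middle of the steel lid's flat top face, 64 mm from the hinge; lid frame (x towards the free edge, z out of the top face). Lid: steel disc 118 mm across, 8 mm thick, free edge 123 mm from the hinge. When shut the face is level, 197 mm above the kettle's underside
- steel_base: the steel kettle's black power base, fixed, 22 mm high: round plate of 170 mm, joined on its -y side to a control strip 170 mm long in x that reaches y = -185 mm. Origin: kettle's axis, table level. Button row at y = -145 mm, 71 mm clear of the kettle's foot: blue at x = -60 mm, orange -20, white +20, then a dark display at +60
- steel_warm_top (a point): centre of the top of the blue keep-warm button, 20 mm across, nearest the robot, on the steel kettle's base; stands 7 mm proud of the strip (29 mm above the table); frame as the base's
- steel_warm (a joint): how far the steel base's warm button is pressed down, m: 0 = up, 0.004 = fully down; sprung, 1.2 N to start and 4 N fully down, comes back up when let go
- steel_start_top (a point): centre of the top of the orange start button, 24 mm across, the middle one of the three, on the steel kettle's base; stands 7 mm proud of the strip (29 mm above the table); frame as the base's
- steel_start (a joint): how far the steel base's start button is pressed down, m: 0 = up, 0.004 = fully down; sprung, 1.2 N to start and 4 N fully down, comes back up when let go
- steel_temp_top (a point): centre of the top of the white temperature button, 20 mm across, next to the display, on the steel kettle's base; stands 7 mm proud of the strip (29 mm above the table); frame as the base's
- steel_temp (a joint): how far the steel base's temp button is pressed down, m: 0 = up, 0.004 = fully down; sprung, 1.2 N to start and 4 N fully down, comes back up when let go
- white_base: the white kettle's black power base, fixed, 22 mm high: round plate of 170 mm, joined on its -y side to a control strip 170 mm long in x that reaches y = -185 mm. Origin: kettle's axis, table level. Button row at y = -145 mm, 71 mm clear of the kettle's foot: blue at x = -60 mm, orange -20, white +20, then a dark display at +60
- white_warm (a joint): how far the white base's warm button is pressed down, m: 0 = up, 0.004 = fully down; sprung, 1.2 N to start and 4 N fully down, comes back up when let go
- white_start_top (a point): centre of the top of the orange start button, 24 mm across, the middle one of the three, on the white kettle's base; stands 7 mm proud of the strip (29 mm above the table); frame as the base's
- white_start (a joint): how far the white base's start button is pressed down, m: 0 = up, 0.004 = fully down; sprung, 1.2 N to start and 4 N fully down, comes back up when let go
- white_temp (a joint): how far the white base's temp button is pressed down, m: 0 = up, 0.004 = fully down; sprung, 1.2 N to start and 4 N fully down, comes back up when let go
- white_kettle: the white, grey-handled electric kettle, 188 mm tall to the rim (lid 9 mm more), 148 mm across at the foot, 122 mm at the rim; loop handle on its -x side reaching 135 mm from the axis, pouring lip on its +x side. Loose, 0.9 kg; stands on its power base over a central connector. Origin: centre of the underside, z up. Lid shut
- blue_mug: blue mug, 95 mm tall, 82 mm across, handle at its +y side; origin at the centre of the underside
- white_mug: white mug, 95 mm tall, 82 mm across, handle at its +y side; origin at the centre of the underside
- coffee_jar: brown glass coffee jar, red cap, 125 mm tall, 76 mm across; origin at the centre of the underside
- tea_tin: green round tea tin, 105 mm tall, 72 mm across; origin at the centre of the underside
- sugar_jar: clear glass sugar jar, steel cap, 100 mm tall, 72 mm across; origin at the centre of the underside
- teaspoon: steel spoon lying on the table on the right, 140 mm long; origin under its middle, x along it
Mind the look-alikes: they are no part of the job. What is shaped like the white_kettle but pink is not meant.

How it is judged:
On the way, in this order (a step that is already met when the one before it is completed fails the run):
1. the steel kettle's lid is pushed shut (within 0.05 rad) (value of joint steel_lid below 0.05 rad), for 0.2 s.
2. the orange start button of the steel kettle's base is pressed with the fingertips (at least 3 of its 4 mm) (value of joint steel_start above 0.003 m and contact force between the fingers and steel_start above 0.5 N and value of joint steel_lid below 0.05 rad), for 0.05 s.
At the end, for the whole second after the job is handed in: The steel kettle's lid is shut (within 0.05 rad), all buttons are up again, both kettles stand at rest and upright on their bases within 12 mm of where they were, and the mugs, jars, tin and spoon are within 15 mm of where they stood (value of joint steel_lid below 0.05 rad and value of joint each of steel_start, steel_warm, steel_temp, white_warm, white_start, white_temp below 0.001 m and distance of each of steel_kettle, white_kettle from where it was at the start of the episode below 0.012 m and angle between each of steel_kettle, white_kettle's own z axis and vertical below 0.05 rad and linear speed of steel_kettle below 0.02 m/s and distance of each of blue_mug, white_mug, coffee_jar, tea_tin, sugar_jar, teaspoon from where it was at the start of the episode below 0.015 m); the robot touches nothing.
It fails at once if the start button pressed while the steel kettle's lid is still open (value of joint steel_start above 0.002 m and value of joint steel_lid above 0.1 rad).
It fails at once if another button pressed by more than 1.5 mm (value of joint any of steel_warm, steel_temp, white_warm, white_start, white_temp above 0.0015 m).
It fails at once if a kettle lifted, shoved more than 12 mm or tipped (distance of any of steel_kettle, white_kettle from where it was at the start of the episode above 0.012 m or angle between any of steel_kettle, white_kettle's own z axis and vertical above 0.1 rad).
It fails at once if a mug, jar, the tin or the spoon moved more than 15 mm (distance of any of blue_mug, white_mug, coffee_jar, tea_tin, sugar_jar, teaspoon from where it was at the start of the episode above 0.015 m).
It fails at once if pressed roughly: more than 25 N on the start button or its base, or more than 40 N on the steel kettle or its lid (contact force between the fingers and steel_base above 25 N or contact force between the fingers and steel_kettle above 40 N).
It also fails if it takes over 48 s, if anything falls off the work surface, if the arm or the gripper's body presses on something with over 40 N, if the wrist force passes 120 N, or if a joint passes its speed limit or range.

## Working session

There is one attempt and no reset: what is moved stays moved. The work goes in short steps, Python scripts to look and compute and a tool call to move; the robot and the scene stay as the last step left them, time stands still between calls to the robot, and variables do not carry over. Pictures are saved under pics/ and viewed, at most 10 in all, crops included, and the job is handed in when it is done.

Besides the shell and the picture viewer there is one more tool, called after "Call:" as name(argument=value, ...), one argument or row to a line, values as JSON. carry_out: Moves the arm, as the interface text tells. Its arguments: {"type":"object","properties":{"commands":{"type":"array","items":{"type":"array","items":{"type":"number"}}},"jaw":{"type":"number"}},"required":["commands"]}

```bash
mkdir -p pics
cat > h.py <<'E'
from bench import *
import numpy as np, cv2
def snap(n,f):
    s=snapshot(n); cv2.imwrite('pics/'+f+'.png',s['img'][:,:,::-1]); np.savez(f,**s); return s
def cloud(s):
    h,w=s['range_z'].shape
    u,v=np.meshgrid(np.arange(w),np.arange(h))
    K=np.array([[s['fx'],0,s['cx']],[0,s['fy'],s['cy']],[0,0,1.]])
    p=cv2.undistortPoints(np.stack([u,v],-1).reshape(-1,1,2).astype(float),K,np.array(s['distortion'],float)).reshape(h,w,2)
    z=s['range_z'][...,None]
    return (np.concatenate([p*z,z],-1)-s['t'])@s['R']
E
python3 - <<'E'
from h import *
for n in('top','side'):
    s=snap(n,n+'1')
print(get_obs())
E
```

```text
{'time': 0.1, 'joint_positions': array([-1.43809193e+00,  8.78770626e-02,  1.37208958e+00, -4.20560059e-05,
        1.68358810e+00, -1.03112492e-01]), 'qvel': array([ 0.00089298, -0.00221383, -0.00333849, -0.00015039, -0.00115231,
        0.00156607]), 'joint_torque': array([ 1.66541246e-03, -3.41252625e+01, -3.03301620e+01,  7.19330949e-02,
        3.04484647e-02, -9.89153455e-05]), 'tool_pos': array([ 0.12840322, -0.53425321,  0.18213033]), 'ee_rot': array([-3.13963669e+00, -1.60381038e-04,  2.35812040e-01]), 'wrist_force': array([-0.24137283, -0.00067411, -0.1560324 ]), 'wrist_torque': array([0.00441107, 0.00307991, 0.03674598]), 'finger_force': 0.0, 'width': 0.09409496511086918}
```

View pics/top1.png

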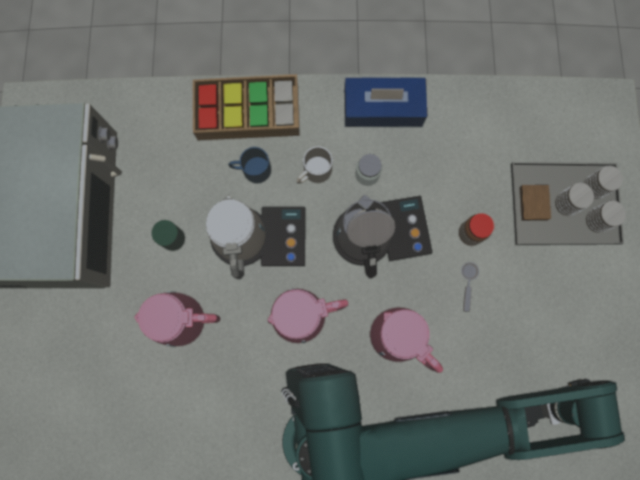

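View pics/side1.png

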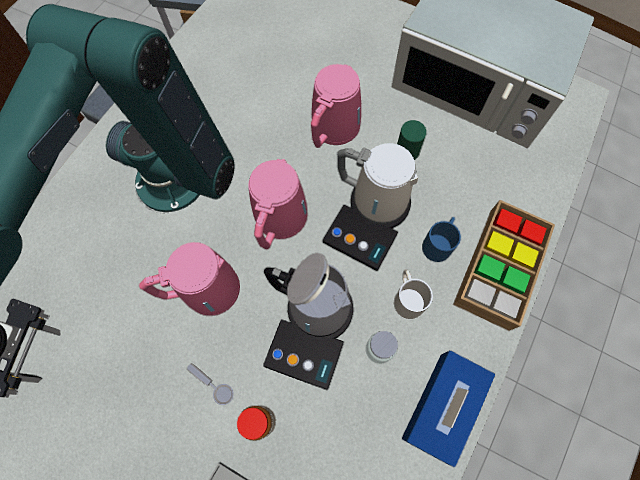

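The top view shows the steel kettle at about (367,230), its lid open, with orange at (414,233) and blue at (411,247). In the side view its orange button is at (293,360), blue at (278,354), and the open lid around (308,280). Pink kettles stand between the arm and the steel kettle.

```bash
cat > m.py <<'E'
from h import *
def ray(s,u,v):
    K=np.array([[s['fx'],0,s['cx']],[0,s['fy'],s['cy']],[0,0,1.]])
    p=cv2.undistortPoints(np.array([[[u,v]]],float),K,np.array(s['distortion'],float)).ravel()
    d=s['R'].T@np.array([*p,1]); return -s['R'].T@s['t'],d/np.linalg.norm(d)
def tri(a,b):
    A=np.zeros((3,3));y=np.zeros(3)
    for o,d in(a,b):
        P=np.eye(3)-np.outer(d,d);A+=P;y+=P@o
    X=np.linalg.solve(A,y); return X,[np.linalg.norm(np.cross(X-o,d)) for o,d in(a,b)]
def blob(s,hlo,hhi,c,r=8,smin=110):
    h=cv2.cvtColor(s['img'],cv2.COLOR_RGB2HSV)
    m=cv2.inRange(h,(hlo,smin,60),(hhi,255,255)); k=np.zeros_like(m); cv2.circle(k,c,r,255,-1)
    M=cv2.moments(m&k,True); return (M['m10']/M['m00'],M['m01']/M['m00'],M['m00']) if M['m00'] else None
E
python3 - <<'E'
from m import *
T=dict(np.load('top1.npz'));S=dict(np.load('side1.npz'))
P={}
for n,hl,hh,ct,cs in(('orange',8,25,(414,233),(293,360)),('blue',100,125,(411,247),(278,354)),('w_or',8,25,(291,242),(350,239))):
    a=blob(T,hl,hh,ct);b=blob(S,hl,hh,cs)
    X,e=tri(ray(T,*a[:2]),ray(S,*b[:2]));print(n,a,b,X.round(4),np.round(e,4))
    for s,q in((T,a),(S,b)):
        o,d=ray(s,*q[:2]); print('  plane',(o+d*(0.029-o[2])/d[2]).round(4), 'depth',cloud(s)[round(q[1]),round(q[0])].round(4))
# lid plane from side depth
for s,box in((S,(285,250,332,305)),(T,(345,205,395,250))):
    C=cloud(s);c=C[box[1]:box[3],box[0]:box[2]].reshape(-1,3)
    c=c[(c[:,2]>.2)&(c[:,2]<.36)]; print(len(c),c.min(0).round(3),c.max(0).round(3))
    best=0;rng=np.random.default_rng(0)
    for _ in range(500):
        p=c[rng.choice(len(c),3,False)];n=np.cross(p[1]-p[0],p[2]-p[0]);n/=np.linalg.norm(n)+1e-12
        k=abs((c-p[0])@n)<.003
        if k.sum()>best:best=k.sum();K=k
    q=c[K];m=q.mean(0);n=np.linalg.svd(q-m)[2][2];n*=np.sign(n[2])
    print('lid plane',best,m.round(4),n.round(3),'tilt',np.arccos(n[2]).round(3),'dir',np.arctan2(n[1],n[0]).round(3),q.min(0).round(3),q.max(0).round(3))
for s in (T,S):
    C=cloud(s); hsv=cv2.cvtColor(s['img'],cv2.COLOR_RGB2HSV)
    for z0,z1 in((.1,.14),(.14,.2),(.2,.3),(.3,.4)):
        k=(C[...,2]>z0)&(C[...,2]<z1)&(hsv[...,1]>60)&(hsv[...,0]>150)&(C[...,0]>0.1)&(s['range_z']>0)
        c=C[k]
        if len(c)>20: print('pink',z0,len(c),c.min(0).round(2),c.max(0).round(2))
E
```

```text
orange (414.6458333333333, 232.35416666666666, 48.0) (292.3888888888889, 359.18055555555554, 72.0) [ 0.573  -0.2671  0.0307] [0.0008 0.0008]
  plane [ 0.5738 -0.2667  0.029 ] depth [ 0.5751 -0.268   0.027 ]
  plane [ 0.5723 -0.2677  0.029 ] depth [ 0.5714 -0.2678  0.0303]
blue (416.7391304347826, 246.52173913043478, 23.0) (277.14, 353.7, 50.0) [ 0.5334 -0.2732  0.0259] [0.0015 0.0015]
  plane [ 0.5337 -0.2714  0.029 ] depth [ 0.5325 -0.2722  0.0284]
  plane [ 0.533  -0.2745  0.029 ] depth [ 0.5327 -0.2752  0.0265]
w_or (290.55555555555554, 242.06666666666666, 45.0) (349.6140350877193, 238.03508771929825, 57.0) [0.5471 0.0792 0.0301] [0.0011 0.0011]
  plane [0.5481 0.08   0.029 ] depth [0.5476 0.0786 0.033 ]
  plane [0.5461 0.0787 0.029 ] depth [0.5469 0.0794 0.0285]
1640 [ 0.484 -0.182  0.202] [ 0.586 -0.06   0.318]
lid plane 1410 [ 0.5414 -0.1251  0.2699] [-0.776 -0.086  0.624] tilt 0.896 dir -3.031 [ 0.487 -0.182  0.202] [ 0.583 -0.065  0.318]
1592 [ 0.5   -0.181  0.2  ] [ 0.615 -0.064  0.317]
lid plane 1116 [ 0.5409 -0.122   0.2676] [-0.785 -0.088  0.613] tilt 0.91 dir -3.03 [ 0.5   -0.18   0.211] [ 0.581 -0.064  0.317]
pink 0.1 403 [ 0.2  -0.29  0.1 ] [0.4  0.38 0.14]
pink 0.14 1726 [ 0.2  -0.31  0.14] [0.4  0.46 0.2 ]
pink 0.2 60 [ 0.24 -0.26  0.2 ] [0.39 0.45 0.21]
pink 0.1 1392 [ 0.21 -0.44  0.1 ] [0.7  0.59 0.14]
pink 0.14 7550 [ 0.2  -0.31  0.14] [0.7  0.59 0.2 ]
pink 0.2 561 [ 0.24 -0.27  0.2 ] [0.84 0.59 0.23]
pink 0.3 23 [ 0.14 -0.61  0.31] [ 0.58 -0.12  0.4 ]
```

Call:
carry_out(
  commands=[
    [0, 0, -0.044, 0, 0, -0.14],
    [0, 0, -0.088, 0, 0, -0.28],
    [0, 0, -0.132, 0, 0, -0.42],
    [0, 0, -0.176, 0, 0, -0.56],
    [0, 0, -0.22, 0, 0, -0.7],
  ],
  jaw=0,
)

```text
time: 0.6
tool_pos: [0.1284, -0.5343, 0.4045]
ee_rot: [-3.141, -0.0, 0.942]
wrist_force: [-0.4, -0.2, 0.1]
width: 0.0572
finger_force: 0.0
```

```bash
cat > go.py <<'E'
import sys
from h import *
from scipy.spatial.transform import Rotation as Ro
def rel(x,y,z,yaw):
    o=get_obs();R=Ro.from_euler('xyz',o['ee_rot']);G=Ro.from_euler('xyz',[np.pi,0,yaw])
    print('t',o['time'],'pos',o['tool_pos'].round(4),'rpy',o['ee_rot'].round(3),'F',o['wrist_force'].round(2),'w',round(o['width'],4))
    print('shift',R.inv().apply(np.array([x,y,z])-o['tool_pos']).round(4),'turn',(R.inv()*G).as_rotvec().round(3))
rel(*map(float,sys.argv[1:5]))
E
python3 go.py 0.589 -0.120 0.40 1.70
```

```text
t 0.6 pos [ 0.1284 -0.5343  0.4045] rpy [-3.141 -0.     0.942] F [-0.4  -0.21  0.08] w 0.0572
shift [0.606  0.1285 0.0047] turn [-0.    -0.001 -0.758]
```

Call:
carry_out(
  commands=[
    [0.045, 0.01, 0, 0, 0, -0.08],
    [0.09, 0.02, 0, 0, 0, -0.16],
    [0.135, 0.03, 0, 0, 0, -0.24],
    [0.18, 0.04, 0, 0, 0, -0.32],
    [0.225, 0.05, 0, 0, 0, -0.4],
  ],
)

```text
time: 1.1
tool_pos: [0.3032, -0.3819, 0.4027]
ee_rot: [-3.141, -0.0, 1.339]
wrist_force: [0.7, -0.2, -0.6]
width: 0.017
finger_force: 0.0
```

```bash
python3 go.py 0.589 -0.120 0.40 1.70
```

```text
t 1.1 pos [ 0.3032 -0.3819  0.4027] rpy [-3.141 -0.     1.339] F [ 0.66 -0.23 -0.6 ] w 0.017
shift [0.3206 0.2178 0.0028] turn [-0.    -0.001 -0.361]
```

Call:
carry_out(
  commands=[
    [0.04, 0.027, 0, 0, 0, -0.07],
    [0.08, 0.054, 0, 0, 0, -0.14],
    [0.12, 0.081, 0, 0, 0, -0.21],
    [0.16, 0.108, 0, 0, 0, -0.28],
    [0.2, 0.135, 0, 0, 0, -0.36],
  ],
)

```text
time: 1.6
tool_pos: [0.4812, -0.2186, 0.4028]
ee_rot: [-3.141, -0.0, 1.699]
wrist_force: [-0.6, -0.4, -0.6]
width: 0.0005
finger_force: 0.0
```

```bash
python3 go.py 0.589 -0.120 0.40 1.70
```

```text
t 1.6 pos [ 0.4812 -0.2186  0.4028] rpy [-3.141 -0.     1.699] F [-0.58 -0.44 -0.55] w 0.0005
shift [0.084  0.1195 0.0027] turn [-0.001 -0.    -0.001]
```

Call:
carry_out(
  commands=[
    [0.021, 0.03, 0, 0, 0, 0],
    [0.042, 0.06, 0, 0, 0, 0],
    [0.063, 0.09, 0, 0, 0, 0],
    [0.084, 0.12, 0, 0, 0, 0],
    [0.084, 0.12, 0, 0, 0, 0],
  ],
)

```text
time: 2.1
tool_pos: [0.5911, -0.1189, 0.4001]
ee_rot: [-3.138, -0.003, 1.701]
wrist_force: [0.5, 1.1, -1.1]
width: 0.0005
finger_force: 0.0
```

```bash
python3 go.py 0.589 -0.120 0.22 1.70
python3 - <<'E'
from h import *
snap('wrist','w1')
E
```

```text
t 2.1 pos [ 0.5911 -0.1189  0.4001] rpy [-3.138e+00 -3.000e-03  1.701e+00] F [ 0.51  1.11 -1.12] w 0.0005
shift [-0.0013 -0.0016  0.1801] turn [-0.004 -0.003  0.001]
```

View pics/w1.png

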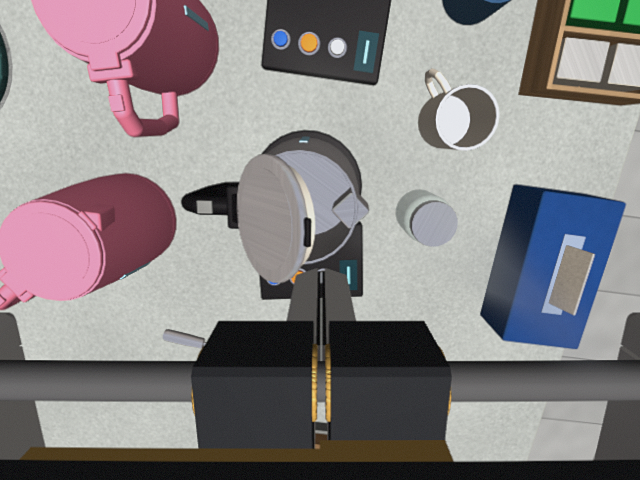

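The wrist view shows the open lid at about (270,215), its free edge at (305,225). The fingertips, around (321,270), sit almost above that edge, so I shift 25 mm towards the hinge before descending.

Call:
carry_out(
  commands=[
    [0, -0.025, 0, 0, 0, 0],
    [0, -0.025, 0.03, 0, 0, 0],
    [0, -0.025, 0.06, 0, 0, 0],
    [0, -0.025, 0.085, 0, 0, 0],
    [0, -0.025, 0.095, 0, 0, 0],
  ],
)

```text
time: 2.65
tool_pos: [0.5619, -0.1258, 0.3053]
ee_rot: [-3.137, -0.002, 1.694]
wrist_force: [-1.0, 0.7, -0.3]
width: 0.0006
finger_force: 0.0
```

Call:
carry_out(
  commands=[
    [0, 0, 0.008, 0, 0, 0],
    [0, 0, 0.016, 0, 0, 0],
    [0, 0, 0.024, 0, 0, 0],
    [0, 0, 0.032, 0, 0, 0],
    [0, 0, 0.04, 0, 0, 0],
  ],
)

```text
time: 3.15
tool_pos: [0.5641, -0.1252, 0.2683]
ee_rot: [3.141, 0.001, 1.696]
wrist_force: [0.3, -0.1, 1.0]
width: 0.0007
finger_force: 0.4
```

Call:
carry_out(
  commands=[
    [0, 0, 0.008, 0, 0, 0],
    [0, 0, 0.016, 0, 0, 0],
    [0, 0, 0.024, 0, 0, 0],
    [0, 0, 0.032, 0, 0, 0],
    [0, 0, 0.038, 0, 0, 0],
  ],
)

```text
time: 3.65
tool_pos: [0.5638, -0.125, 0.2293]
ee_rot: [-3.141, -0.0, 1.696]
wrist_force: [-0.4, -0.6, 1.4]
width: 0.0005
finger_force: 0.6
```

Call:
carry_out(
  commands=[
    [0, 0, 0.002, 0, 0, 0],
    [0, 0, 0.004, 0, 0, 0],
    [0, 0, 0.006, 0, 0, 0],
    [0, 0, 0.006, 0, 0, 0],
    [0, 0, 0.006, 0, 0, 0],
  ],
)

```text
time: 4.15
tool_pos: [0.5638, -0.1251, 0.2241]
ee_rot: [-3.141, 0.0, 1.696]
wrist_force: [0.0, -0.4, 0.3]
width: 0.0001
finger_force: 0.0
```

Call:
carry_out(
  commands=[
    [0, 0, 0.001, 0, 0, 0],
    [0, 0, 0.002, 0, 0, 0],
    [0, 0, 0.003, 0, 0, 0],
    [0, 0, 0.004, 0, 0, 0],
    [0, 0, 0.004, 0, 0, 0],
  ],
)

```text
time: 4.65
tool_pos: [0.5638, -0.1251, 0.22]
ee_rot: [-3.141, 0.0, 1.696]
wrist_force: [0.1, -0.3, -0.4]
width: 0.0005
finger_force: 0.3
```

Call:
carry_out(
  commands=[
    [0, 0, 0.001, 0, 0, 0],
    [0, 0, 0.001, 0, 0, 0],
    [0, 0, 0.002, 0, 0, 0],
    [0, 0, 0.002, 0, 0, 0],
    [0, 0, 0.002, 0, 0, 0],
  ],
)

```text
time: 5.15
tool_pos: [0.5638, -0.125, 0.218]
ee_rot: [-3.141, -0.0, 1.696]
wrist_force: [0.0, -0.3, 0.5]
width: 0.0008
finger_force: 0.3
```

Run:
```python
from h import *
s=snap('side','side2')
cv2.imwrite('pics/side2c.png',cv2.resize(s['img'][200:420,220:420,::-1],None,fx=2.7,fy=2.7))
```

```text
(no output)
```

View pics/side2c.png

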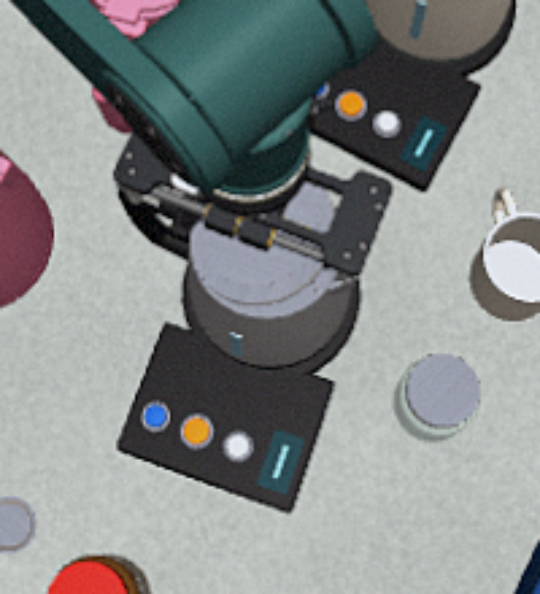

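The lid, around crop (260,270), looks nearly shut under the fingers. I'll check its tilt from depth.

```bash
cat > lid.py <<'E'
import sys
from h import *
s=dict(np.load(sys.argv[1]));C=cloud(s)
d=C-[.574,-.121,0]
k=(np.hypot(d[...,0],d[...,1])<.05)&(C[...,2]>.2)&(C[...,2]<.235)
c=C[k];m=np.median(c,0);A=np.c_[c[:,:2]-m[:2],np.ones(len(c))]
for _ in range(5):
    p=np.linalg.lstsq(A,c[:,2],rcond=None)[0];r=abs(A@p-c[:,2]);q=r<.004;A,c=A[q],c[q]
print(len(c),c.min(0).round(3),c.max(0).round(3),'slope',p[:2].round(3),'z',p[2].round(4),m.round(3))
E
python3 lid.py side2.npz
```

```text
89 [ 0.531 -0.166  0.204] [ 0.623 -0.117  0.235] slope [-0.262 -0.18 ] z 0.2304 [ 0.545 -0.143  0.231]
```

Call:
carry_out(
  commands=[
    [0, 0, 0.001, 0, 0, 0],
    [0, 0, 0.001, 0, 0, 0],
    [0, 0, 0.002, 0, 0, 0],
    [0, 0, 0.002, 0, 0, 0],
    [0, 0, 0.002, 0, 0, 0],
  ],
)

```text
time: 5.7
tool_pos: [0.5638, -0.1251, 0.2161]
ee_rot: [-3.141, 0.0, 1.696]
wrist_force: [-0.4, -1.0, 0.5]
width: 0.0006
finger_force: 0.3
```

Call:
carry_out(
  commands=[
    [0, 0, 0.001, 0, 0, 0],
    [0, 0, 0.001, 0, 0, 0],
    [0, 0, 0.002, 0, 0, 0],
    [0, 0, 0.002, 0, 0, 0],
    [0, 0, 0.002, 0, 0, 0],
  ],
)

```text
time: 6.2
tool_pos: [0.5637, -0.1251, 0.214]
ee_rot: [-3.141, -0.0, 1.696]
wrist_force: [-0.1, 0.6, 0.5]
width: 0.0003
finger_force: 0.3
```

Run:
```python
from h import *
for f,(u,v) in(('top1',(228,222)),('side1',(390,165))):
    C=cloud(dict(np.load(f+'.npz'))); print(np.median(C[v-5:v+6,u-5:u+6].reshape(-1,3),0))
s=snap('wrist','w2');C=cloud(s)
d=C-[.574,-.121,0]
k=(np.hypot(d[...,0],d[...,1])<.055)&(C[...,2]>.15)&(C[...,2]<.26)
print(k.sum(),np.percentile(C[k][:,2],[5,25,50,75,95]).round(4))
```

```text
[0.57036948 0.22737848 0.21988654]
[0.57015137 0.21929484 0.21997204]
24906 [0.2255 0.2319 0.2403 0.246  0.2504]
```

View pics/w2.png

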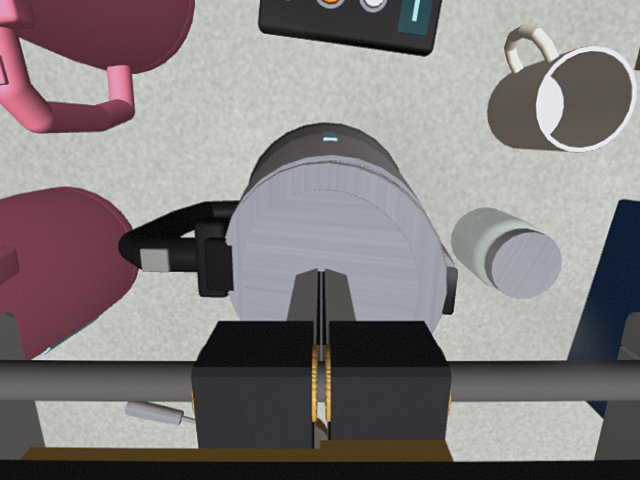

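The lid fills the view from about (235,165) to (445,330). I fit its plane from this depth image.

```bash
cat > lid.py <<'E'
import sys
from h import *
s=dict(np.load(sys.argv[1]));C=cloud(s)
c=C[190:262:3,265:410:3].reshape(-1,3)
m=np.median(c,0);A=np.c_[c[:,:2]-m[:2],np.ones(len(c))]
for _ in range(6):
    p=np.linalg.lstsq(A,c[:,2],rcond=None)[0];r=abs(A@p-c[:,2]);q=r<max(.003,1.5*r.std());A,c=A[q],c[q]
print(len(c),c.min(0).round(3),c.max(0).round(3),'slope',p[:2].round(3),'rms',r.std().round(4),'m',m.round(3),'z at d=.064',p[2]+p[:2]@(np.array([.574,-.121])-m[:2]))
print(C[190:262:30,265:410:40].round(3))
E
python3 lid.py w2.npz
```

```text
1169 [ 0.531 -0.117  0.226] [ 0.603 -0.07   0.248] slope [0.284 0.018] rms 0.0004 m [ 0.569 -0.091  0.238] z at d=.064 0.23881893717761746
[[[ 0.531 -0.081  0.227]
  [ 0.551 -0.078  0.232]
  [ 0.57  -0.074  0.239]
  [ 0.588 -0.071  0.243]]

 [[ 0.533 -0.096  0.228]
  [ 0.553 -0.092  0.233]
  [ 0.572 -0.089  0.238]
  [ 0.59  -0.085  0.245]]

 [[ 0.534 -0.112  0.227]
  [ 0.555 -0.108  0.233]
  [ 0.574 -0.103  0.239]
  [ 0.592 -0.099  0.244]]]
```

```bash
python3 - <<'E'
from h import *
for f in('w1','w2'):
    s=dict(np.load(f+'.npz'));C=cloud(s);print(f,C[262:300:4,310].round(3).tolist(),C[262:300:4,332].round(3).tolist())
    print((-s['R'].T@s['t']).round(3))
E
python3 go.py .5638 -.1251 .214 1.7; python3 -c "
from bench import *;print({k:v for k,v in globals().items() if 'grip' in k.lower()})"
```

```text
w1 [[0.588, -0.177, 0.211], [0.59, -0.247, 0.022], [0.586, -0.109, 0.425], [0.586, -0.109, 0.431], [0.586, -0.11, 0.436], [0.586, -0.109, 0.441], [0.587, -0.11, 0.445], [0.587, -0.11, 0.45], [0.587, -0.109, 0.455], [0.587, -0.109, 0.459]] [[0.625, -0.236, 0.021], [0.626, -0.242, 0.022], [0.597, -0.108, 0.425], [0.597, -0.108, 0.431], [0.596, -0.108, 0.436], [0.584, -0.046, 0.602], [0.596, -0.108, 0.445], [0.596, -0.108, 0.451], [0.596, -0.108, 0.455], [0.596, -0.108, 0.459]]
[ 0.584 -0.046  0.602]
w2 [[0.558, -0.113, 0.235], [0.558, -0.115, 0.234], [0.558, -0.115, 0.239], [0.559, -0.116, 0.244], [0.559, -0.116, 0.249], [0.559, -0.115, 0.255], [0.559, -0.115, 0.26], [0.559, -0.115, 0.264], [0.559, -0.116, 0.268], [0.559, -0.115, 0.273]] [[0.569, -0.111, 0.237], [0.569, -0.113, 0.237], [0.569, -0.114, 0.239], [0.569, -0.114, 0.246], [0.569, -0.114, 0.25], [0.569, -0.114, 0.256], [0.569, -0.114, 0.26], [0.569, -0.114, 0.264], [0.568, -0.114, 0.269], [0.568, -0.114, 0.273]]
[ 0.556 -0.052  0.416]
t 6.25 pos [ 0.5637 -0.1251  0.214 ] rpy [-3.141 -0.     1.696] F [ 0.68 -0.72  0.29] w 0.0007
shift [-0.      0.0001  0.    ] turn [-0.    -0.    -0.004]
{'grip_point_offset': 0.0188}
```

The lid is still open about 0.28 rad. Depth shows the real fingertips roughly 22 mm above the reported TCP (tips at z≈0.236, TCP at 0.214), so I keep pushing by that offset and by force.

Call:
carry_out(
  commands=[
    [0, 0, 0.003, 0, 0, 0],
    [0, 0, 0.006, 0, 0, 0],
    [0, 0, 0.009, 0, 0, 0],
    [0, 0, 0.012, 0, 0, 0],
    [0, 0, 0.012, 0, 0, 0],
  ],
)

```text
time: 6.75
tool_pos: [0.5634, -0.125, 0.2013]
ee_rot: [-3.14, -0.0, 1.696]
wrist_force: [0.1, 0.4, 0.5]
width: 0.0004
finger_force: 0.0
```

Call:
carry_out(
  commands=[
    [0, 0, 0.001, 0, 0, 0],
    [0, 0, 0.002, 0, 0, 0],
    [0, 0, 0.003, 0, 0, 0],
    [0, 0, 0.003, 0, 0, 0],
    [0, 0, 0.003, 0, 0, 0],
  ],
)

```text
time: 7.25
tool_pos: [0.5638, -0.1251, 0.199]
ee_rot: [-3.141, 0.0, 1.696]
wrist_force: [0.2, 0.5, 0.4]
width: 0.0006
finger_force: 0.1
```

Call:
carry_out(
  commands=[
    [0, 0, 0.001, 0, 0, 0],
    [0, 0, 0.001, 0, 0, 0],
    [0, 0, 0.002, 0, 0, 0],
    [0, 0, 0.002, 0, 0, 0],
    [0, 0, 0.002, 0, 0, 0],
  ],
)

```text
time: 7.75
tool_pos: [0.5639, -0.1251, 0.1971]
ee_rot: [3.142, 0.0, 1.696]
wrist_force: [0.4, 0.3, 0.2]
width: 0.0007
finger_force: 0.3
```

Call:
carry_out(
  commands=[
    [0, 0, 0.001, 0, 0, 0],
    [0, 0, 0.001, 0, 0, 0],
    [0, 0, 0.002, 0, 0, 0],
    [0, 0, 0.002, 0, 0, 0],
    [0, 0, 0.002, 0, 0, 0],
  ],
)

```text
time: 8.25
tool_pos: [0.564, -0.1251, 0.1964]
ee_rot: [3.14, 0.001, 1.696]
wrist_force: [-0.2, 0.7, 5.4]
width: 0.0005
finger_force: 2.7
```

```bash
python3 - <<'E'
from h import *
s=snap('wrist','w3')
E
python3 lid.py w3.npz
```

```text
1170 [ 0.533 -0.114  0.217] [ 0.607 -0.071  0.221] slope [-0.    -0.011] rms 0.0004 m [ 0.569 -0.092  0.219] z at d=.064 0.2192497748627965
[[[ 0.533 -0.079  0.218]
  [ 0.552 -0.077  0.219]
  [ 0.57  -0.075  0.219]
  [ 0.589 -0.072  0.22 ]]

 [[ 0.534 -0.094  0.218]
  [ 0.553 -0.091  0.219]
  [ 0.573 -0.089  0.218]
  [ 0.592 -0.086  0.22 ]]

 [[ 0.535 -0.109  0.218]
  [ 0.555 -0.106  0.22 ]
  [ 0.575 -0.104  0.219]
  [ 0.594 -0.101  0.22 ]]]
```

Lid is shut: slope 0, face at z=0.219, 5.4 N. Lift off and move over the button, turning to yaw 1.1 so the gripper body clears the kettle.

Call:
carry_out(
  commands=[
    [0, 0, -0.01, 0, 0, 0],
    [0, 0, -0.04, 0, 0, 0],
    [0, 0, -0.06, 0, 0, 0.1],
    [-0.03, 0, -0.06, 0, 0, 0.2],
    [-0.06, 0, -0.06, 0, 0, 0.3],
  ],
)

```text
time: 8.8
tool_pos: [0.5718, -0.1848, 0.2567]
ee_rot: [3.14, 0.001, 1.394]
wrist_force: [1.0, 0.3, -0.4]
width: 0.0001
finger_force: 0.0
```

```bash
python3 go.py 0.573 -0.267 0.25 1.1
```

```text
t 8.8 pos [ 0.5718 -0.1848  0.2567] rpy [3.140e+00 1.000e-03 1.394e+00] F [ 1.01  0.27 -0.35] w 0.0001
shift [-0.0807  0.0156  0.0068] turn [0.002 0.    0.294]
```

Call:
carry_out(
  commands=[
    [-0.027, 0.005, 0, 0, 0, 0.1],
    [-0.054, 0.01, 0, 0, 0, 0.2],
    [-0.081, 0.0155, 0, 0, 0, 0.29],
    [-0.081, 0.0155, 0, 0, 0, 0.29],
    [-0.081, 0.0155, 0, 0, 0, 0.29],
  ],
)

```text
time: 9.3
tool_pos: [0.5722, -0.2672, 0.2545]
ee_rot: [-3.14, -0.0, 1.106]
wrist_force: [-0.7, 0.0, -0.4]
width: 0.0007
finger_force: 0.0
```

```bash
python3 go.py 0.573 -0.267 0.045 1.1
python3 - <<'E'
from m import *
s=snap('wrist','w4');S=snap('side','side3')
C=cloud(s);h=cv2.cvtColor(s['img'],cv2.COLOR_RGB2HSV)
k=(cv2.inRange(h,(8,110,60),(25,255,255))>0)&(np.hypot(C[...,0]-.573,C[...,1]+.267)<.04)
if k.any(): print('orange',k.sum(),C[k].mean(0).round(4),C[k].min(0).round(3),C[k].max(0).round(3))
E
```

```text
t 9.3 pos [ 0.5722 -0.2672  0.2545] rpy [-3.14  -0.     1.106] F [-0.68  0.03 -0.39] w 0.0007
shift [0.0005 0.001  0.2095] turn [-0.002 -0.     0.006]
orange 6476 [ 0.5805 -0.2488  0.382 ] [ 0.55  -0.279  0.022] [ 0.607 -0.228  0.404]
```

View pics/w4.png

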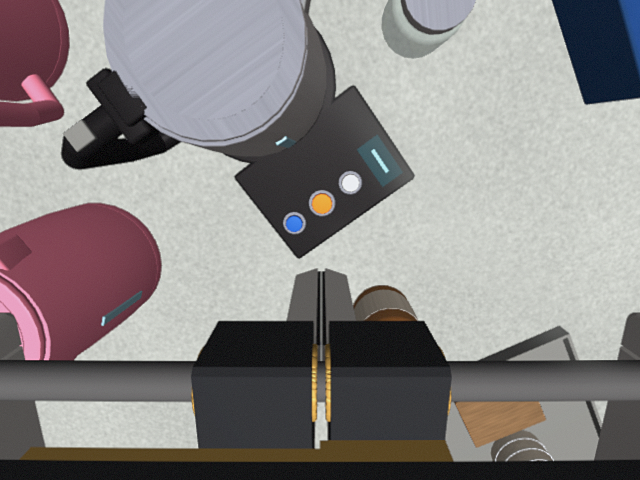

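The lid is shut and orange is at (321,203), in line with the fingers. The jar shows at about (385,300). I compute the orange position from this view and the jar's clearance.

Run:
```python
from m import *
s=dict(np.load('w4.npz'));C=cloud(s)
h=cv2.cvtColor(s['img'],cv2.COLOR_RGB2HSV)
a=blob(s,8,25,(321,203),18);o,d=ray(s,*a[:2]);print('orange',a,(o+d*(.029-o[2])/d[2]).round(4),C[203,321].round(4),'cam',o.round(3))
S=dict(np.load('side3.npz'));b=blob(S,8,25,(293,360));print(b, b and [x for x in tri((o,d),ray(S,*b[:2]))])
for f in('top1','side1'):
    q=dict(np.load(f+'.npz'));D=cloud(q);hh=cv2.cvtColor(q['img'],cv2.COLOR_RGB2HSV)
    k=((hh[...,0]<6)|(hh[...,0]>174))&(hh[...,1]>180)&(D[...,1]<-.3)&(D[...,0]>.4)&(D[...,2]>.08)
    print('jar',D[k].mean(0).round(3),D[k].min(0).round(3),D[k].max(0).round(3))
k=(abs(C[...,2]-(.2545+.03))<.012)&(np.hypot(C[...,0]-.572,C[...,1]+.267)<.04);print('tips',C[k].min(0).round(3),C[k].max(0).round(3),C[k].mean(0).round(4))
```

```text
orange (321.5047619047619, 203.17142857142858, 315.0) [ 0.5739 -0.2665  0.029 ] [ 0.5735 -0.2661  0.0289] cam [ 0.606 -0.202  0.456]
(292.3888888888889, 359.18055555555554, 72.0) [array([ 0.57269653, -0.26733493,  0.02457125]), [np.float64(0.0008718330502832718), np.float64(0.0008718330502833268)]]<stdin>:9: RuntimeWarning: Mean of empty slice.
  ret = um.true_divide(
Traceback (most recent call last):
ValueError: zero-size array to reduction operation minimum which has no identity
```

Orange agrees at (0.5735, -0.267, 0.029), and the jar's edge is about 60 mm from the gripper body. Tip offset 22.5 mm means contact at TCP z≈0.0065. Descending to z≈0.02 first.

Call:
carry_out(
  commands=[
    [0.0005, 0.001, 0.045, 0, 0, 0],
    [0.0005, 0.001, 0.09, 0, 0, 0],
    [0.0005, 0.001, 0.135, 0, 0, 0],
    [0.0005, 0.001, 0.18, 0, 0, 0],
    [0.0005, 0.001, 0.21, 0, 0, 0],
  ],
)

```text
time: 9.9
tool_pos: [0.5721, -0.2645, 0.0416]
ee_rot: [-3.137, -0.0, 1.108]
wrist_force: [0.2, -0.1, -0.5]
width: 0.0004
finger_force: 0.0
```

Call:
carry_out(
  commands=[
    [0, 0, 0.008, 0, 0, 0],
    [0, 0, 0.015, 0, 0, 0],
    [0, 0, 0.02, 0, 0, 0],
    [0, 0, 0.024, 0, 0, 0],
    [0, 0, 0.024, 0, 0, 0],
  ],
)

```text
time: 10.4
tool_pos: [0.5743, -0.2674, 0.0223]
ee_rot: [3.14, 0.0, 1.106]
wrist_force: [-0.5, -0.8, 0.7]
width: 0.0004
finger_force: 0.0
```

Call:
carry_out(
  commands=[
    [0, 0, 0.003, 0, 0, 0],
    [0, 0, 0.006, 0, 0, 0],
    [0, 0, 0.009, 0, 0, 0],
    [0, 0, 0.012, 0, 0, 0],
    [0, 0, 0.013, 0, 0, 0],
  ],
)

```text
time: 10.9
tool_pos: [0.5733, -0.2669, 0.0075]
ee_rot: [-3.141, 0.0, 1.106]
wrist_force: [0.0, 0.8, 0.6]
width: 0.0005
finger_force: 0.0
```

Call:
carry_out(
  commands=[
    [0, 0, 0.001, 0, 0, 0],
    [0, 0, 0.002, 0, 0, 0],
    [0, 0, 0.003, 0, 0, 0],
    [0, 0, 0.003, 0, 0, 0],
    [0, 0, 0.003, 0, 0, 0],
  ],
)

```text
time: 11.4
tool_pos: [0.5735, -0.267, 0.0054]
ee_rot: [-3.141, 0.0, 1.106]
wrist_force: [-1.4, 0.9, 2.0]
width: 0.0005
finger_force: 1.1
```

Contact. Press on in small steps until force exceeds 4 N.

Call:
carry_out(
  commands=[
    [0, 0, 0.0007, 0, 0, 0],
    [0, 0, 0.0014, 0, 0, 0],
    [0, 0, 0.002, 0, 0, 0],
    [0, 0, 0.002, 0, 0, 0],
    [0, 0, 0.002, 0, 0, 0],
  ],
)

```text
time: 11.9
tool_pos: [0.5736, -0.2671, 0.0034]
ee_rot: [3.141, 0.0, 1.106]
wrist_force: [-2.3, 1.0, 3.0]
width: 0.0002
finger_force: 1.8
```

Call:
carry_out(
  commands=[
    [0, 0, 0.0005, 0, 0, 0],
    [0, 0, 0.001, 0, 0, 0],
    [0, 0, 0.0015, 0, 0, 0],
    [0, 0, 0.0015, 0, 0, 0],
    [0, 0, 0.0015, 0, 0, 0],
  ],
)

```text
time: 12.4
tool_pos: [0.5737, -0.2671, 0.0029]
ee_rot: [3.141, 0.0, 1.106]
wrist_force: [-3.2, 1.7, 8.0]
width: 0.0002
finger_force: 3.8
```

8 N means the button is on its stop. Retreat straight up.

Call:
carry_out(
  commands=[
    [0, 0, -0.005, 0, 0, 0],
    [0, 0, -0.02, 0, 0, 0],
    [0, 0, -0.06, 0, 0, 0],
    [0, 0, -0.1, 0, 0, 0],
    [0, 0, -0.14, 0, 0, 0],
  ],
)

```text
time: 12.9
tool_pos: [0.5738, -0.2671, 0.1434]
ee_rot: [3.141, -0.0, 1.106]
wrist_force: [0.4, -0.7, -0.5]
width: 0.0006
finger_force: 0.0
```

Call:
carry_out(
  commands=[
    [0, 0, -0.04, 0, 0, 0],
    [0, 0, -0.08, 0, 0, 0],
    [0, 0, -0.12, 0, 0, 0],
    [0, 0, -0.12, 0, 0, 0],
    [0, 0, -0.12, 0, 0, 0],
  ],
)

```text
time: 13.4
tool_pos: [0.5744, -0.2674, 0.2635]
ee_rot: [3.137, 0.0, 1.106]
wrist_force: [0.0, 0.8, -0.4]
width: 0.0005
finger_force: 0.0
```

Run:
```python
from m import *
S=snap('wrist','w5');s0=dict(np.load('w4.npz'))
C=cloud(S)
a=blob(S,8,25,(321,203),40)
print(a,C[round(a[1]),round(a[0])].round(4))
k=(np.hypot(C[...,0]-.574,C[...,1]+.121)<.05)&(C[...,2]>.19)&(C[...,2]<.25);c=C[k]
print('lid',k.sum(),np.linalg.lstsq(np.c_[c[:,:2]-[.574,-.121],np.ones(len(c))],c[:,2],rcond=None)[0].round(3))
print(get_obs()['wrist_force'])
```

```text
(318.5296052631579, 202.33552631578948, 304.0) [ 0.5746 -0.2662  0.0294]
lid 17812 [-0.002  0.002  0.219]
[-0.03079158  0.15776981  0.37711683]
```

View pics/w5.png

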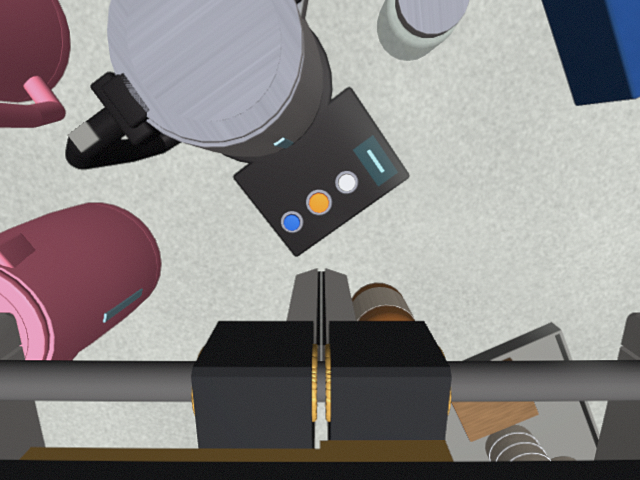

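The lid is flat and shut at z=0.219, orange is back up at (319,202), z=0.029, and the kettle has not moved. Handing in.

```bash
python3 -c "
from bench import *
print(close_job())"
```

```text
the job is handed in; nothing more can be done
None
```

I pushed the steel kettle's lid fully shut, pressed its orange start button down to the stop (8 N) and released it, moved the hand clear, and handed the job in at about 13.5 s; the hand-in returned no verdict.

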